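# Isolate the UV steriliser and open its drawer

### The arm

A 6-joint arm with a two-finger parallel gripper is mounted at the origin on the work surface. World frame = base frame: x ahead of the robot, y to its left, z up, the work surface at z = 0. Lengths are in m, angles in degrees, forces in N, time in s.
With the tool pointing down it reaches from about 0.35 to 0.875 m from the base axis. Payload 4.2 kg.
Tool frame: the origin (TCP) lies between the finger pads; the fingertips stand 19 mm ahead of it and the grasp point (between the pads) is the TCP; z points along the fingers, y is the line along which they close (so a half turn about z gives the same grasp; the last joint's range is limited). The gripper opens to 87 mm and grips with 3 to 60 N. Pads are 19 mm wide; open, the fingers measure 117 mm over their backs; the gripper's body (75 mm by 190 mm) begins 51 mm behind the grasp point.
Start: joints at [80.248, 22.042, 0.453, 0, -68.411, -14.817], TCP at [0.26, 0.568, 0.242] pointing down, gripper open.
Joint ranges: [-179.83, 179.83], [-69.29, 118.12], [-61.27, 80.66], [-181.25, 117.63], [-171.15, -9.14], [-177.46, 177.46]. Speed limits (degrees/s): [159.86, 159.86, 180, 180, 180, 180].

### API

Orientations are given as a 3x3 rotation matrix whose columns are the frame's x, y, z axes.
In Python, from station import r gives the robot as it stands.
- The arm moves only by the tool drive_tool, never from a script. Its argument "steps" is one flat list of numbers, 7 for each row, row after row: the turn, a rotation vector about the tool's x, y, z in rad, then the shift along the tool's x, y, z in m, then the opening, from 0 (shut) to 1 (fully open). A call has 1 to 10 rows; each row shifts and turns the commanded pose from where the row before left it, along the tool's axes as they then stand; what a row does not reach is not made up. A row lasts 1/12 s, in which the tool goes at most 41.7 mm and 7.16 degrees, less where a joint would pass 70% of its speed; a pose out of reach is approached as far as the arm can. A call is refused whole if a number of a shift passes 0.0417 or a number of a turn 0.125, either way. A call with a gripper value outside its range is refused whole. The fingers move at their own pace and stop on an object; the grip force is fixed at half the most. Time passes only in rows, so rows that do not move let the fingers close. It gives the time, the measured TCP pose, the force, the opening and the grip force at its end, in the units of the state.
- r.sense(): the state, without advancing time (a new reading comes with each control period).
- r.capture(name): name is "scene" or "top" or "wrist"; returns the picture (384x512x3 uint8, blue, green, red); there is no depth.
- r.camera_params(name): a dict with "camera_matrix" (3x3 intrinsics, pixels), "extrinsics" (4x4, takes a point from world to camera coordinates). Camera axes: x right, y down, z forward; pixel columns grow to the right and rows downward; lengths in m; the calibration is good to about 2 mm. A picture is of the moment at which its call begins: read the wrist's pose just before it. camera_params takes no time and is no camera call; for the wrist camera it gives the pose at the moment of the call.
- r.finish_job(): hands the job in; it is judged then, once.
The state is a dict: "time_s": time; "joints": joint angles; "joint_velocities": joint speeds; "effort": joint torques, N m; "tcp_pos": TCP position; "ee_rot": TCP orientation; "wrist_force": force on the tool from outside, world axes, zero at the start; "moment": the same for the moment, N m; "gripper_width": opening from 0.0 (shut) to 1.0 (fully open); "gripper_force": force on a finger pad.
Only numpy, scipy, OpenCV 4.12 (cv2) and the standard library are available. Lean on these libraries where they do the work, as an engineer would, in place of code of your own. Each camera call takes 0.05 s, during which the arm holds its last target. There are 200 camera calls.

### The job

The UV steriliser is still live: switch it off at the yellow isolator by pushing its red bar handle fully down and, without forcing it, turning it clockwise all the way from the red mark to the green mark, then letting it spring back up so that it is locked off. Only then pull the steriliser's blue drawer fully out to its stop, gently enough that the jars inside stay standing, let go, and leave the bottle, the flask and the dish where they are.

Things in the scene. Friction and masses are not known exactly. Their poses are not given: they have to be found in the camera images.
- isolator: Fixed square isolator box, 130 x 130 mm and 60 mm high, grey with a yellow top; origin at the centre of its underside, z up. On its top, seen from above and measured from its x axis about z, a red mark lies at +60 degrees (on) and a green mark at -60 degrees (off), both 58 mm from the centre. The handle's shaft is vertical, through the centre. It may stand to the robot's left or right, with the steriliser on the other side.
- handle_middle (a point): Middle of the isolator's red bar handle: a bar 100 mm long, 22 mm thick and 34 mm tall, turning about its middle. This point is on the shaft's axis at mid height of the bar, 39 mm above the box's top when the handle is up; the bar's underside is then 22 mm above the box's top, with a round hub of 32 mm diameter below the middle. x axis: along the bar to its white-tipped pointer end; z up. Turns and sinks with the handle.
- handle_pointer (a point): End of the bar at its white pointer tip, 50 mm from handle_middle, same height. It points at the red mark when on and at the green mark when off.
- switch_turn (a joint): Turn of the handle in rad: 0 at the on stop, 2.1 at the off stop, growing clockwise seen from above. There is about 0.1 rad of play in each end notch. Between the notches it turns only while pushed down (never force it round while it is up), against friction (under 0.3 N m). If let go between them it stays where it is, held down 5 to 7 mm, and can be grasped afresh.
- switch_press (a joint): How far the handle is pushed down, in m: 0 up (locked in a notch), 0.010 at the bottom stop. A spring pushes it up with about 6 N at the top and 10 N at the bottom. It is free to turn from about 0.008 down, and springs back up to 0 only in the on notch (turn under about 0.1) or the off notch (turn over about 2.0).
- unit: Fixed white UV steriliser cabinet on feet, 240 mm wide (y), 240 mm deep (x) and 130 mm high in all, with one blue-fronted drawer. Its origin is on the table straight below the drawer handle's place when shut; the drawer front lies 35 mm from it along +x, and the drawer slides out along the unit's -x axis.
- steriliser_drawer0_handle (a point): Middle of the drawer's steel bar handle: level, along the unit's y axis, 120 mm long, 11 mm thick, held by two posts 51 mm either side of the middle, 35 mm in front of the drawer front, 92 mm above the table and 38 mm below the cabinet's top. Moves with the drawer; axes as the unit's.
- steriliser_drawer0 (a joint): How far the drawer is out, in m: 0 shut, 0.166 at the stop. It takes about 1 N plus 4 N per m/s to pull and stays where it is left.
- jar0: Clear capped jar, 48 mm across and 60 mm tall, standing loose on the drawer's floor; origin at the centre of its underside, z up along the jar.
- jar1: Another such jar beside it in the drawer; origin at the centre of its underside, z up along the jar.
- amber_bottle: Loose amber reagent bottle, 68 mm across and 150 mm tall, standing behind the isolator, about 160 mm from its centre; origin at the centre of its underside.
- flask: Loose conical glass flask, 84 mm across and 120 mm tall, far out to the robot's right; origin at the centre of its underside.
- dish: Loose small white bowl, 60 mm across and 30 mm tall, on top of the steriliser near its back; origin at the centre of its underside.
There are look-alikes about, which are no part of the job. Of the things like the isolator, leave any that is brown or purple; of the rest the larger one is meant.

How it is judged:
By the outcome, as a careful person would: the job done as asked, in the order asked, and still so for the second after the job is handed in, with the robot touching nothing.
It also fails if it takes over 67 s, if anything falls off the work surface, if the arm or the gripper's body presses on something with over 40 N, if the wrist force passes 120 N, or if a joint passes its speed limit or range.

## Working session

There is one attempt and no reset: what is moved stays moved. The work goes in short steps, Python scripts to look and compute and a tool call to move; the robot and the scene stay as the last step left them, time stands still between calls to the robot, and variables do not carry over. Pictures are saved under pics/ and viewed, at most 10 in all, crops included, and the job is handed in when it is done.

Besides the shell and the picture viewer there is one more tool, called after ">>>" as name(argument=value, ...) on one line, values as JSON. drive_tool: Moves the arm, as the interface text tells. Its arguments: {"type":"object","properties":{"steps":{"type":"array"}},"required":["steps"]}

```bash
mkdir -p pics; ls
python3 - <<'E'
from station import r
import cv2,numpy as np
s=r.sense(); print(s)
a=r.capture("scene");b=r.capture("top")
cv2.imwrite("pics/a.png",a);cv2.imwrite("pics/b.png",b)
for n in("scene","top"):print(r.camera_params(n))
E
```

```text
pics
{'time_s': 0.0, 'joints': array([ 8.02483809e+01,  2.20898409e+01,  3.79682876e-01, -2.95095631e-02,
       -6.84110378e+01, -1.48160946e+01]), 'joint_velocities': array([ 0.00134382, -0.02095619, -0.01912487,  0.01489914,  0.03336729,
       -0.01539536]), 'effort': array([-4.83746098e-04, -3.90658808e+01,  1.87399828e+01,  4.21967983e+00,
        1.09997785e-02, -1.94762442e-04]), 'tcp_pos': array([0.25960482, 0.56791269, 0.24046725]), 'ee_rot': array([[ 9.09391555e-01, -4.15940272e-01, -8.30258188e-04],
       [-4.15941094e-01, -9.09389351e-01, -2.00354017e-03],
       [ 7.83250914e-05,  2.16734101e-03, -9.99997648e-01]]), 'wrist_force': array([-0.30376691,  1.05199828, -0.21873886]), 'moment': array([ 0.01878524,  0.02419543, -0.02689129]), 'gripper_force': 0.0, 'gripper_width': 0.9955355039900111}
{'camera_matrix': array([[487.42687614,   0.        , 257.48535517],
       [  0.        , 487.42687614, 192.74073118],
       [  0.        ,   0.        ,   1.        ]]), 'extrinsics': array([[ 0.76020341,  0.64948447, -0.01614619, -0.38995083],
       [ 0.51922161, -0.62229723, -0.58579439, -0.29650129],
       [-0.39051209,  0.43693944, -0.81029885,  1.71020707],
       [ 0.        ,  0.        ,  0.        ,  1.        ]])}
{'camera_matrix': array([[457.5559871 ,   0.        , 249.43636019],
       [  0.        , 457.5559871 , 189.63465284],
       [  0.        ,   0.        ,   1.        ]]), 'extrinsics': array([[-0.00409874, -0.99995421,  0.00864739, -0.07505333],
       [-0.99487349,  0.00320382, -0.10107662,  0.59559681],
       [ 0.10104429, -0.00901735, -0.99484106,  1.39534989],
       [ 0.        ,  0.        ,  0.        ,  1.        ]])}
```

Run:
```python
import cv2
for n in "ab":
    cv2.imwrite(f"pics/{n}2.png",cv2.resize(cv2.imread(f"pics/{n}.png"),(800,600)))
```

```text
(no output)
```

View pics/a2.png

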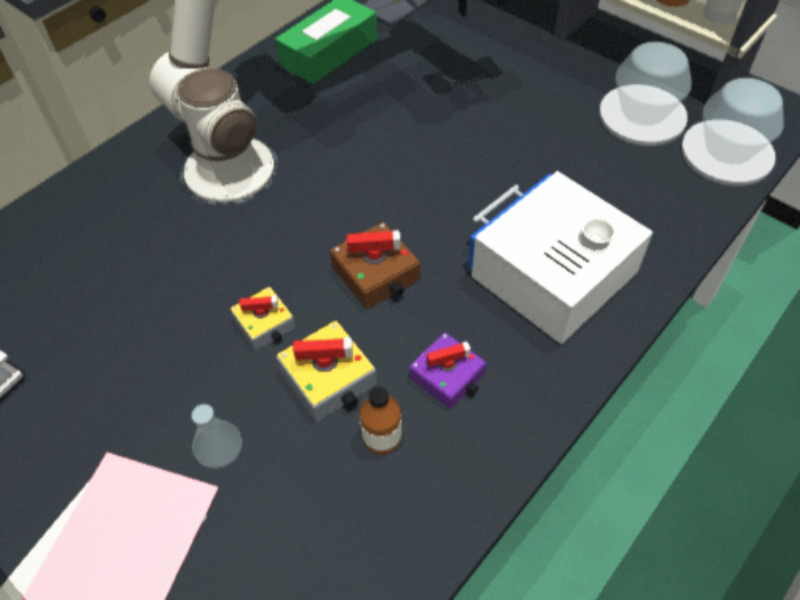

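View pics/b2.png

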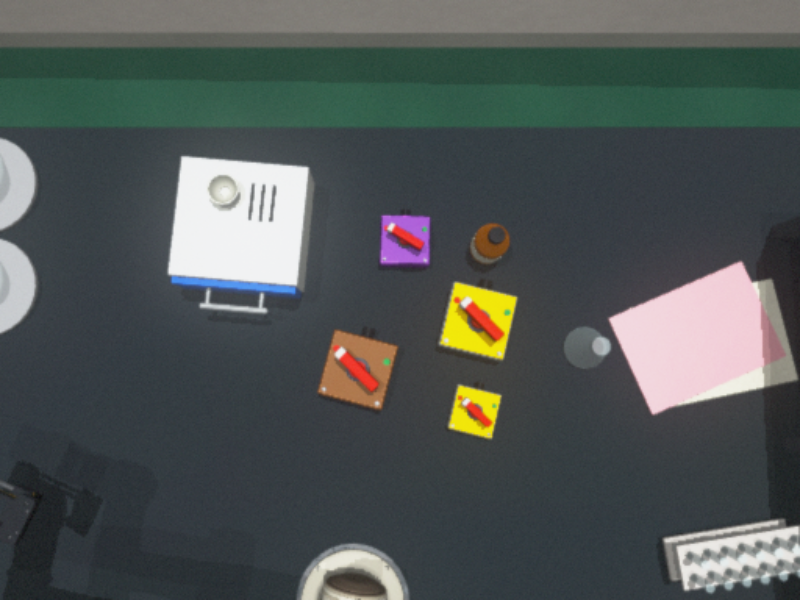

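Four look-alikes in the 800x600 top view: purple (405,240), brown (357,370), small yellow (475,411) and large yellow (480,320). The large yellow one fits: it is neither brown nor purple, it is the larger, and the amber bottle stands behind it. I'll confirm with a crop and measure it.

```bash
cat > h.py <<'E'
import numpy as np,cv2
def ray(P,u,v,z):
    K,E=P["camera_matrix"],P["extrinsics"];R,t=E[:3,:3],E[:3,3]
    c=-R.T@t;d=R.T@np.linalg.solve(K,[u,v,1.]);return c+d*(z-c[2])/d[2]
def proj(P,p):
    q=P["extrinsics"][:3,:3]@np.array(p)+P["extrinsics"][:3,3];q=P["camera_matrix"]@q;return q[:2]/q[2]
def blobs(m,amin):
    cs,_=cv2.findContours(m.astype(np.uint8),cv2.RETR_EXTERNAL,cv2.CHAIN_APPROX_NONE)
    return [c for c in cs if cv2.contourArea(c)>amin]
E
python3 - <<'E'
from station import r
from h import *
P=r.camera_params("top");b=cv2.imread("pics/b.png")
cv2.imwrite("pics/c.png",cv2.resize(b[170:290,260:360],(500,600),interpolation=cv2.INTER_CUBIC))
hsv=cv2.cvtColor(b,cv2.COLOR_BGR2HSV);H,S,V=[hsv[...,i].astype(int) for i in range(3)]
def show(n,m,z,amin=3):
    for c in blobs(m,amin):
        (x,y),wh,a=cv2.minAreaRect(c);bx=cv2.boxPoints(((x,y),wh,a))
        q=np.array([ray(P,u,v,z)[:2] for u,v in bx])
        print(n,np.round((x,y),1),cv2.contourArea(c),"c",ray(P,x,y,z)[:2].round(4),"sides",np.linalg.norm(q[1]-q[0]).round(3),np.linalg.norm(q[2]-q[1]).round(3),"ang",np.degrees(np.arctan2(*(q[1]-q[0])[::-1])).round(1))
show("yel",(abs(H-29)<7)&(S>150)&(V>100),.06,100)
show("red",((H<6)|(H>174))&(S>180)&(V>110),.116,20)
show("grn",(abs(H-60)<15)&(S>130)&(V>80)&(np.arange(384)[:,None]>120),.06)
show("blue",(abs(H-110)<12)&(S>170)&(V>100),.1,50)
w=(S<40)&(V>170);w[:,210:]=0;w[:,:90]=0
show("white",w,.13,1000)
E
```

```text
yel [303.5 263.4] 716.0 c [ 0.369  -0.2386] sides 0.085 0.084 ang -14.9
yel [305.9 204.9] 1577.0 c [ 0.5452 -0.2487] sides 0.124 0.125 ang -14.7
red [305.8 264.8] 61.0 c [ 0.3684 -0.2379] sides 0.016 0.05 ang -45.9
red [230.  237.5] 204.5 c [ 0.4475 -0.0196] sides 0.027 0.084 ang -45.1
red [308.5 206. ] 149.0 c [ 0.538  -0.2488] sides 0.027 0.08 ang -45.4
red [260.1 152.6] 97.0 c [ 0.6963 -0.1085] sides 0.022 0.061 ang -29.6
grn [247. 231.] 4.0 c [ 0.4666 -0.0691] sides 0.006 0.006 ang -90.2
grn [324.  199.5] 5.0 c [ 0.5614 -0.3042] sides 0.006 0.009 ang -90.2
white [152.1 141. ] 6125.5 c [0.7292 0.2076] sides 0.227 0.246 ang -3.5
```

View pics/c.png

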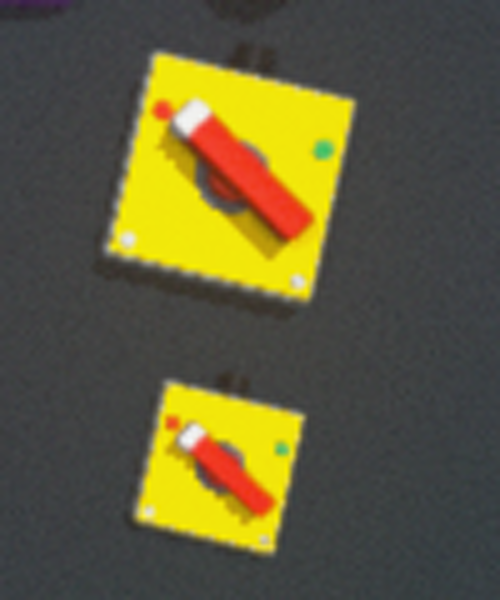

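The crop shows the large yellow isolator upright and in the on position: red mark upper left (163,110), white pointer (193,118) beside it, green mark (323,150). Its centre is about (0.545,-0.249), with box yaw about -15°. I'll move above it.

>>> drive_tool(steps=[0, 0, 0, 0.025, 0.025, 0, 1, 0, 0, 0, 0.025, 0.025, 0, 1, 0, 0, 0, 0.025, 0.025, 0, 1, 0, 0, 0, 0.025, 0.025, 0, 1, 0, 0, 0, 0.025, 0.025, 0, 1, 0, 0, 0, 0.025, 0.025, 0, 1, 0, 0, 0, 0.025, 0.025, 0, 1, 0, 0, 0, 0.025, 0.025, 0, 1, 0, 0, 0, 0.025, 0.025, 0, 1, 0, 0, 0, 0.025, 0.025, 0, 1])

```text
time_s: 0.93
tcp_pos: [0.3832, 0.2352, 0.2414]
ee_rot: [[0.91, -0.415, -0.0], [-0.415, -0.91, -0.0], [-0.0, 0.0, -1.0]]
wrist_force: [0.8, 0.6, -0.5]
gripper_width: 0.999
gripper_force: 0.0
```

>>> drive_tool(steps=[0, 0, 0, 0.025, 0.025, 0, 1, 0, 0, 0, 0.025, 0.025, 0, 1, 0, 0, 0, 0.025, 0.025, 0, 1, 0, 0, 0, 0.025, 0.025, 0, 1, 0, 0, 0, 0.025, 0.025, 0, 1, 0, 0, 0, 0.025, 0.025, 0, 1, 0, 0, 0, 0.025, 0.025, 0, 1, 0, 0, 0, 0.025, 0.025, 0, 1, 0, 0, 0, 0.025, 0.025, 0, 1, 0, 0, 0, 0.025, 0.025, 0, 1])

```text
time_s: 1.77
tcp_pos: [0.5067, -0.096, 0.2413]
ee_rot: [[0.909, -0.416, -0.001], [-0.416, -0.909, 0.0], [-0.001, 0.0, -1.0]]
wrist_force: [1.0, 0.2, 0.3]
gripper_width: 0.999
gripper_force: 0.0
```

>>> drive_tool(steps=[0, 0, 0, 0.025, 0.025, 0, 1, 0, 0, 0, 0.025, 0.025, 0, 1, 0, 0, 0, 0.025, 0.025, 0, 1, 0, 0, 0, 0.025, 0.025, 0, 1, 0, 0, 0.12, 0, 0, 0, 1, 0, 0, 0.12, 0, 0, 0, 1, 0, 0, 0.12, 0, 0, 0, 1, 0, 0, 0.12, 0, 0, 0, 1, 0, 0, 0.12, 0, 0, 0, 1, 0, 0, 0.12, 0, 0, 0, 1])

```text
time_s: 2.6
tcp_pos: [0.5557, -0.2267, 0.2409]
ee_rot: [[0.404, -0.915, -0.001], [-0.915, -0.404, 0.0], [-0.001, 0.001, -1.0]]
wrist_force: [0.8, 0.7, -0.5]
gripper_width: 1.002
gripper_force: 0.0
```

>>> drive_tool(steps=[0, 0, 0.12, 0, 0, 0, 1, 0, 0, 0.12, 0, 0, 0, 1, 0, 0, 0.12, 0, 0, 0, 1, 0, 0, 0.12, 0, 0, 0, 1, 0, 0, 0.12, 0, 0, 0, 1, 0, 0, 0.12, 0, 0, 0, 1, 0, 0, 0.12, 0, 0, 0, 1, 0, 0, 0.12, 0, 0, 0, 1, 0, 0, 0.12, 0, 0, 0, 1, 0, 0, 0.12, 0, 0, 0, 1])

```text
time_s: 3.43
tcp_pos: [0.5557, -0.2266, 0.241]
ee_rot: [[-0.706, -0.708, -0.001], [-0.708, 0.706, 0.0], [0.001, 0.001, -1.0]]
wrist_force: [0.1, -0.2, -1.1]
gripper_width: 1.0
gripper_force: 0.0
```

>>> drive_tool(steps=[0, 0, 0, 0, 0, 0, 1, 0, 0, 0, 0, 0, 0, 1])

```text
time_s: 3.6
tcp_pos: [0.5558, -0.2266, 0.2411]
ee_rot: [[-0.7, -0.714, -0.001], [-0.714, 0.7, 0.0], [0.0, 0.001, -1.0]]
wrist_force: [0.1, -0.2, -0.7]
gripper_width: 1.002
gripper_force: 0.0
```

Run:
```python
from station import r
from h import *
s=r.sense();P=r.camera_params("wrist");b=r.capture("wrist");cv2.imwrite("pics/w1.png",b)
print(s["joints"].round(1),s["tcp_pos"],proj(P,[.545,-.249,.116]))
hsv=cv2.cvtColor(b,cv2.COLOR_BGR2HSV);H,S,V=[hsv[...,i].astype(int) for i in range(3)]
def show(n,m,z,amin=3):
    for c in blobs(m,amin):
        (x,y),wh,a=cv2.minAreaRect(c);bx=cv2.boxPoints(((x,y),wh,a))
        q=np.array([ray(P,u,v,z)[:2] for u,v in bx])
        print(n,np.round((x,y),1),cv2.contourArea(c),"c",ray(P,x,y,z)[:2].round(4),"sides",np.linalg.norm(q[1]-q[0]).round(3),np.linalg.norm(q[2]-q[1]).round(3),"ang",np.degrees(np.arctan2(*(q[1]-q[0])[::-1])).round(1))
yel=(abs(H-29)<7)&(S>150)&(V>100)
show("yel",yel,.06,1000)
show("red",((H<6)|(H>174))&(S>180)&(V>110),.116,150)
show("red0",((H<6)|(H>174))&(S>180)&(V>110),.06,50)
show("white",(S<50)&(V>150),.116,100)
show("grn",(abs(H-60)<15)&(S>100)&(V>80),.06,20)
```

```text
[ -6.7  19.7  -3.2  -0.  -67.2 -37.6] [ 0.55584602 -0.22664386  0.24111257] [250.19113856 164.70078365]
yel [252.7 155.5] 9371.5 c [ 0.5432 -0.2492] sides 0.123 0.123 ang 164.0
yel [378.4  44.3] 4290.5 c [ 0.3751 -0.2403] sides 0.08 0.082 ang 160.5
white [389.   69.5] 118.0 c [ 0.4044 -0.2245] sides 0.012 0.007 ang 135.6
grn [410.  221.5] 42.0 c [ 0.4672 -0.0683] sides 0.007 0.011 ang 135.6
grn [206.3 131.6] 92.5 c [ 0.5606 -0.3021] sides 0.012 0.012 ang 161.2
grn [346.5  24. ] 43.0 c [ 0.386  -0.2767] sides 0.007 0.007 ang -130.5
```

View pics/w1.png

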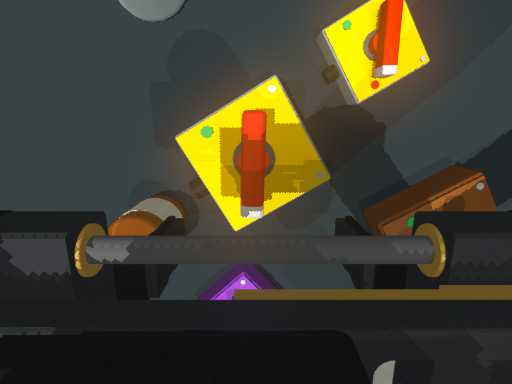

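The wrist picture shows the bar upright in the image, from (254,112) to the white tip near (252,210), and the box centre near (254,155). I'll turn that into tool-frame offsets.

Run:
```python
from station import r
from h import *
s=r.sense();P=r.camera_params("wrist")
R=s["ee_rot"]
a=ray(P,254,112,.116);b=ray(P,252,209,.116);print(a,b,np.linalg.norm(b-a),np.degrees(np.arctan2(*(b-a)[1::-1])),(a+b)/2)
T=[ray(P,*p,.06) for p in((275,75),(176,137),(329,178),(236,230))];print(np.mean(T,0),[np.linalg.norm(T[i]-T[j]).round(3) for i,j in((0,1),(0,2),(1,3),(2,3))],np.degrees(np.arctan2(*(T[1]-T[0])[1::-1])))
print(ray(P,206.3,131.6,.06)); c=np.array([.544,-.249,.105]);print("center from green",ray(P,206.3,131.6,.06)[:2]-.058*np.array([np.cos(np.radians(-75)),np.sin(np.radians(-75))]))
for c in (c,np.mean(T,0),(a+b)/2):print(R.T@(c-s["tcp_pos"]))
print("tool x ang",np.degrees(np.arctan2(R[1,0],R[0,0])))
```

```text
[ 0.51010999 -0.27948336  0.116     ] [ 0.57353645 -0.21799372  0.116     ] 0.0883396322603491 44.1117050225144 [ 0.54182322 -0.24873854  0.116     ]
[ 0.5438358  -0.24662182  0.06      ] [np.float64(0.123), np.float64(0.124), np.float64(0.123), np.float64(0.121)] -13.756372039224589
[ 0.560713   -0.30214714  0.06      ]
center from green [ 0.5457015  -0.24612344]
[ 0.02422431 -0.00719259  0.1362238 ]
[ 0.02262601 -0.00543661  0.18122429]
[ 0.02556439 -0.00544843  0.12522521]
tool x ang -134.41156081032793
```

>>> drive_tool(steps=[0, 0, 0, 0.024, -0.006, 0, 0.6, 0, 0, 0, 0, 0, 0.03, 0.6, 0, 0, 0, 0, 0, 0.03, 0.6, 0, 0, 0, 0, 0, 0.03, 0.6, 0, 0, 0, 0, 0, 0.025, 0.6, 0, 0, 0, 0, 0, 0.021, 0.6, 0, 0, 0, 0, 0, 0, 0.6, 0, 0, 0, 0, 0, 0, 0.6])

```text
time_s: 4.32
tcp_pos: [0.543, -0.2481, 0.1048]
ee_rot: [[-0.701, -0.713, -0.003], [-0.713, 0.701, 0.0], [0.002, 0.002, -1.0]]
wrist_force: [0.2, 0.4, 0.7]
gripper_width: 0.608
gripper_force: 0.0
```

Run:
```python
from station import r
from h import *
b=r.capture("wrist");cv2.imwrite("pics/w2.png",b);print(r.sense()["wrist_force"],r.sense()["tcp_pos"])
```

```text
[1.14856275 0.2200793  1.12106162] [ 0.54416263 -0.24831879  0.10633201]
```

View pics/w2.png

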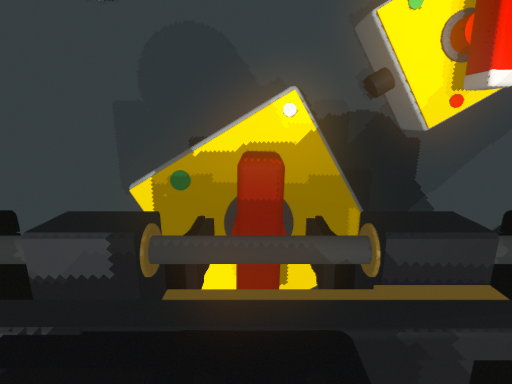

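The bar lies centred between the fingers (column 261, fingers at 150 and 370). Closing on it.

>>> drive_tool(steps=[0, 0, 0, 0, 0, 0, 0, 0, 0, 0, 0, 0, 0, 0, 0, 0, 0, 0, 0, 0, 0, 0, 0, 0, 0, 0, 0, 0, 0, 0, 0, 0, 0, 0, 0, 0, 0, 0, 0, 0, 0, 0])

```text
time_s: 4.87
tcp_pos: [0.5438, -0.2482, 0.106]
ee_rot: [[-0.702, -0.712, 0.001], [-0.712, 0.702, -0.0], [-0.0, -0.001, -1.0]]
wrist_force: [-0.3, -0.1, 1.0]
gripper_width: 0.252
gripper_force: 29.8
```

>>> drive_tool(steps=[0, 0, 0, 0, 0, 0.003, 0, 0, 0, 0, 0, 0, 0.003, 0, 0, 0, 0, 0, 0, 0.003, 0, 0, 0, 0, 0, 0, 0.001, 0, 0, 0, 0, 0, 0, 0, 0])

```text
time_s: 5.28
tcp_pos: [0.5438, -0.2483, 0.0972]
ee_rot: [[-0.701, -0.713, 0.001], [-0.713, 0.701, -0.001], [0.0, -0.001, -1.0]]
wrist_force: [-1.8, 1.5, 8.9]
gripper_width: 0.247
gripper_force: 29.8
```

>>> drive_tool(steps=[0, 0, 0, 0, 0, 0.002, 0, 0, 0, 0, 0, 0, 0.001, 0, 0, 0, 0, 0, 0, 0, 0])

```text
time_s: 5.53
tcp_pos: [0.5439, -0.2483, 0.0959]
ee_rot: [[-0.701, -0.713, 0.001], [-0.713, 0.701, -0.001], [0.0, -0.002, -1.0]]
wrist_force: [-4.3, 2.7, 15.1]
gripper_width: 0.25
gripper_force: 29.8
```

At the bottom stop (15 N, 10 mm down). I'll try a small turn and check the moment.

>>> drive_tool(steps=[0, 0, 0.06, 0, 0, 0, 0, 0, 0, 0.06, 0, 0, 0, 0, 0, 0, 0.06, 0, 0, 0, 0, 0, 0, 0.06, 0, 0, 0, 0, 0, 0, 0, 0, 0, 0, 0])

```text
time_s: 5.95
tcp_pos: [0.5437, -0.2481, 0.0959]
ee_rot: [[-0.851, -0.524, 0.001], [-0.524, 0.851, -0.001], [-0.0, -0.001, -1.0]]
wrist_force: [-5.1, 3.0, 16.1]
gripper_width: 0.25
gripper_force: 29.8
```

Run:
```python
from station import r
s=r.sense();print(s["moment"],s["wrist_force"],s["tcp_pos"],s["joints"].round(1))
```

```text
[ 1.35657366  1.42430026 -0.11397663] [-5.14556274  3.03063618 16.08233589] [ 0.54370636 -0.24806106  0.09591646] [ -9.   27.3 -14.1   0.1 -48.5 -49.4]
```

>>> drive_tool(steps=[0, 0, 0.1, 0, 0, 0, 0, 0, 0, 0.1, 0, 0, 0, 0, 0, 0, 0.1, 0, 0, 0, 0, 0, 0, 0.1, 0, 0, 0, 0, 0, 0, 0.1, 0, 0, 0, 0, 0, 0, 0.1, 0, 0, 0, 0, 0, 0, 0.1, 0, 0, 0, 0, 0, 0, 0.1, 0, 0, 0, 0, 0, 0, 0, 0, 0, 0, 0])

```text
time_s: 6.7
tcp_pos: [0.5437, -0.2471, 0.0959]
ee_rot: [[-0.969, 0.247, 0.001], [0.247, 0.969, 0.0], [-0.001, 0.0, -1.0]]
wrist_force: [-5.1, 7.0, 18.4]
gripper_width: 0.25
gripper_force: 29.8
```

Run:
```python
from station import r
s=r.sense();print(s["moment"],s["wrist_force"],s["tcp_pos"],s["joints"].round(1))
```

```text
[ 2.45869517  1.35519937 -0.04064653] [-5.10979672  6.99083945 18.36198912] [ 0.54365588 -0.24707379  0.09586632] [ -8.9  27.3 -14.1  -0.  -48.5 -95.3]
```

>>> drive_tool(steps=[0, 0, 0.1, 0.001, 0.001, 0, 0, 0, 0, 0.1, 0, 0, 0, 0, 0, 0, 0.1, 0, 0, 0, 0, 0, 0, 0.1, 0, 0, 0, 0, 0, 0, 0.1, 0, 0, 0, 0, 0, 0, 0.1, 0, 0, 0, 0, 0, 0, 0.1, 0, 0, 0, 0, 0, 0, 0.1, 0, 0, 0, 0, 0, 0, 0, 0, 0, 0, 0])

```text
time_s: 7.45
tcp_pos: [0.5442, -0.2462, 0.0959]
ee_rot: [[-0.498, 0.867, 0.004], [0.867, 0.498, -0.001], [-0.002, 0.003, -1.0]]
wrist_force: [-2.7, 6.4, 16.0]
gripper_width: 0.254
gripper_force: 29.8
```

Run:
```python
from station import r
s=r.sense();print(s["moment"],s["wrist_force"],s["tcp_pos"],s["joints"].round(1))
```

```text
[ 1.87415063  0.7649736  -0.06538145] [-2.67740815  6.38136631 16.0154028 ] [ 0.54419348 -0.24624113  0.09589004] [  -8.8   27.2  -14.3    0.   -48.3 -141.3]
```

>>> drive_tool(steps=[0, 0, 0.06, 0, 0, 0, 0, 0, 0, 0.06, 0, 0, 0, 0, 0, 0, 0.05, 0, 0, 0, 0, 0, 0, 0.03, 0, 0, 0, 0, 0, 0, 0, 0, 0, 0, 0])

```text
time_s: 7.87
tcp_pos: [0.5444, -0.2462, 0.0959]
ee_rot: [[-0.319, 0.948, 0.004], [0.948, 0.319, -0.001], [-0.002, 0.004, -1.0]]
wrist_force: [-2.9, 6.0, 14.3]
gripper_width: 0.251
gripper_force: 29.8
```

Run:
```python
from station import r
s=r.sense();R=s["ee_rot"];import numpy as np;print(s["moment"],s["wrist_force"],s["tcp_pos"],s["joints"].round(1),np.degrees(np.arctan2(R[1,0],R[0,0])))
```

```text
[ 1.9568278   0.56404344 -0.00454795] [-2.88302575  6.03973164 14.33474447] [ 0.54444074 -0.24616059  0.09591496] [  -8.8   27.2  -14.3   -0.   -48.3 -152.6] 108.57609152771953
```

>>> drive_tool(steps=[0, 0, 0.03, 0, 0, 0, 0, 0, 0, 0.02, 0, 0, 0, 0, 0, 0, 0, 0, 0, 0, 0])

```text
time_s: 8.12
tcp_pos: [0.5444, -0.2461, 0.0959]
ee_rot: [[-0.272, 0.962, 0.004], [0.962, 0.272, -0.001], [-0.002, 0.004, -1.0]]
wrist_force: [-2.0, 6.4, 14.4]
gripper_width: 0.255
gripper_force: 29.9
```

Run:
```python
from station import r
s=r.sense();R=s["ee_rot"];import numpy as np;print(s["moment"],s["wrist_force"],s["tcp_pos"],s["joints"].round(1),np.degrees(np.arctan2(R[1,0],R[0,0])))
```

```text
[2.00362488 0.60450231 0.15833755] [-1.97295685  6.4291902  14.37556436] [ 0.54444482 -0.24611559  0.09589161] [  -8.8   27.2  -14.3    0.   -48.3 -155.4] 105.77815662903933
```

The moment is rising at 119.8° of turn, so it's at the off stop. I'll ease it up.

>>> drive_tool(steps=[0, 0, 0, 0, 0, -0.003, 0, 0, 0, 0, 0, 0, -0.003, 0, 0, 0, 0, 0, 0, -0.003, 0, 0, 0, 0, 0, 0, -0.003, 0, 0, 0, 0, 0, 0, 0, 0])

```text
time_s: 8.53
tcp_pos: [0.5443, -0.2461, 0.1058]
ee_rot: [[-0.272, 0.962, 0.004], [0.962, 0.272, -0.0], [-0.001, 0.004, -1.0]]
wrist_force: [2.1, 5.7, 6.7]
gripper_width: 0.249
gripper_force: 29.9
```

>>> drive_tool(steps=[0, 0, 0, 0, 0, 0, 0.5, 0, 0, 0, 0, 0, 0, 0.6, 0, 0, 0, 0, 0, 0, 0.6, 0, 0, 0, 0, 0, 0, 0.6])

```text
time_s: 8.87
tcp_pos: [0.5419, -0.2471, 0.1037]
ee_rot: [[-0.27, 0.963, -0.002], [0.963, 0.27, 0.0], [0.001, -0.002, -1.0]]
wrist_force: [0.8, -0.5, -0.0]
gripper_width: 0.47
gripper_force: 0.0
```

>>> drive_tool(steps=[0, 0, 0, 0, 0, 0, 0.6, 0, 0, 0, 0, 0, -0.03, 0.6, 0, 0, 0, 0, 0, -0.035, 0.6, 0, 0, 0, 0, 0, -0.035, 0.6, 0, 0, 0, 0, 0, -0.035, 0.6, 0, 0, 0, 0, 0, 0, 0.6, 0, 0, 0, 0, 0, 0, 0.6])

```text
time_s: 9.45
tcp_pos: [0.5436, -0.2472, 0.242]
ee_rot: [[-0.27, 0.963, 0.005], [0.963, 0.27, -0.001], [-0.002, 0.005, -1.0]]
wrist_force: [0.1, -0.0, -0.4]
gripper_width: 0.606
gripper_force: 0.0
```

Run:
```python
from station import r
from h import *
P=r.camera_params("wrist");w=r.capture("wrist");t=r.capture("top");cv2.imwrite("pics/t2.png",t)
u=cv2.resize(t[90:210,90:220],(650,600),interpolation=cv2.INTER_CUBIC)
a=ray
cv2.imwrite("pics/d.png",cv2.resize(t[90:210,90:250],(800,600),interpolation=cv2.INTER_CUBIC))
cv2.imwrite("pics/w3.png",w)
```

```text
(no output)
```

View pics/w3.png

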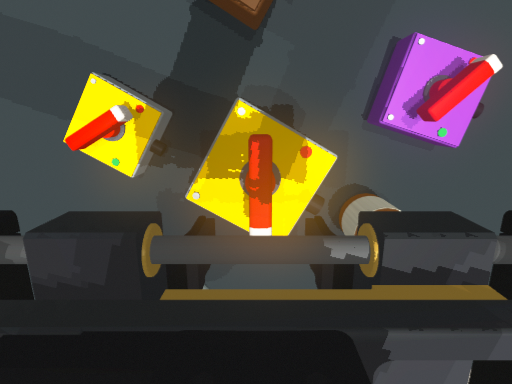

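View pics/d.png

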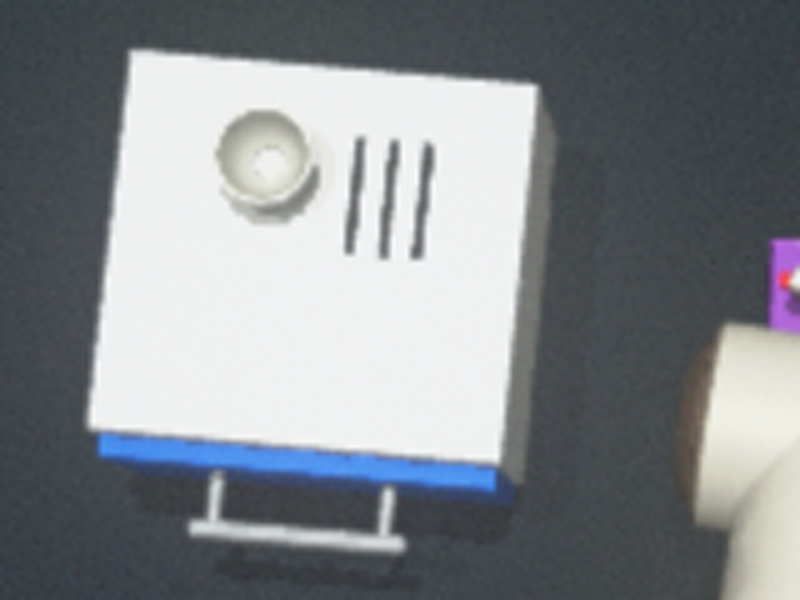

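The handle is up, with the bar pointing at the green side and its white tip at (260,232); the red mark at (305,152) is left behind. The top crop shows the drawer shut, with its handle ends at about (190,527) and (405,545), and the dish on top.

Run:
```python
from station import r
from h import *
P=r.camera_params("top")
f=lambda x,y,z:ray(P,90+x/5,90+y/5,z)
a=f(190,527,.095);b=f(405,545,.095);c=(a+b)/2
print(a,b,np.linalg.norm(a-b),c,"yaw",np.degrees(np.arctan2(*(a-b)[1::-1]))-90)
p=f(90,432,.13);q=f(503,467,.13);print(p,q,np.linalg.norm(p-q),np.degrees(np.arctan2(*(p-q)[1::-1]))-90,(p+q)/2)
d=f(130,50,.13);print(d,np.linalg.norm(d-p),np.degrees(np.arctan2(*(d-p)[1::-1])))
s=r.sense();R=s["ee_rot"];print("tool delta",R.T@(c-s["tcp_pos"]),s["tcp_pos"])
```

```text
[0.57275058 0.28336089 0.095     ] [0.56161472 0.15595632 0.095     ] 0.1278903137002523 [0.56718265 0.2196586  0.095     ] yaw -4.995268932225201
[0.6250889  0.33346162 0.13      ] [0.60392519 0.094133   0.13      ] 0.240262552915597 -5.053494018936078 [0.61450705 0.21379731 0.13      ]
[0.85215967 0.3160799  0.13      ] 0.22773505684887987 -4.377317522867312
tool delta [0.4420527  0.15023228 0.14387421] [ 0.5419712  -0.24666505  0.23848082]
```

>>> drive_tool(steps=[0, 0, 0, 0.034, 0.0115, 0, 0.6, 0, 0, 0, 0.034, 0.0115, 0, 0.6, 0, 0, 0, 0.034, 0.0115, 0, 0.6, 0, 0, 0, 0.034, 0.0115, 0, 0.6, 0, 0, -0.12, 0, 0, 0, 0.6, 0, 0, -0.12, 0, 0, 0, 0.6, 0, 0, -0.12, 0, 0, 0, 0.6, 0, 0, -0.12, 0, 0, 0, 0.6, 0, 0, -0.12, 0, 0, 0, 0.6, 0, 0, -0.12, 0, 0, 0, 0.6])

```text
time_s: 10.38
tcp_pos: [0.5493, -0.1034, 0.2373]
ee_rot: [[-0.841, 0.541, -0.005], [0.541, 0.841, -0.0], [0.004, -0.003, -1.0]]
wrist_force: [-0.2, -0.7, 0.0]
gripper_width: 0.599
gripper_force: 0.0
```

>>> drive_tool(steps=[0, 0, -0.12, 0, 0, 0, 0.6, 0, 0, -0.12, 0, 0, 0, 0.6, 0, 0, -0.12, 0, 0, 0, 0.6, 0, 0, -0.12, 0, 0, 0, 0.6, 0, 0, -0.12, 0, 0, 0, 0.6, 0, 0, -0.12, 0, 0, 0, 0.6, 0, 0, -0.12, 0, 0, 0, 0.6, 0, 0, -0.12, 0, 0, 0, 0.6, 0, 0, -0.12, 0, 0, 0, 0.6, 0, 0, -0.12, 0, 0, 0, 0.6])

```text
time_s: 11.22
tcp_pos: [0.5493, -0.1035, 0.2373]
ee_rot: [[-0.809, -0.588, -0.005], [-0.588, 0.809, -0.0], [0.004, 0.003, -1.0]]
wrist_force: [-0.0, 0.1, -0.2]
gripper_width: 0.601
gripper_force: 0.0
```

>>> drive_tool(steps=[0, 0, -0.12, 0, 0, 0, 0.6, 0, 0, -0.12, 0, 0, 0, 0.6, 0, 0, -0.12, 0, 0, 0, 0.6, 0, 0, -0.12, 0, 0, 0, 0.6, 0, 0, -0.12, 0, 0, 0, 0.6, 0, 0, -0.12, 0, 0, 0, 0.6, 0, 0, -0.12, 0, 0, 0, 0.6, 0, 0, -0.018, 0, 0, 0, 0.6, 0, 0, 0, 0, 0, 0, 0.6])

```text
time_s: 11.97
tcp_pos: [0.5496, -0.1035, 0.2379]
ee_rot: [[-0.092, -0.996, -0.003], [-0.996, 0.092, -0.0], [0.0, 0.003, -1.0]]
wrist_force: [1.3, -0.4, 0.7]
gripper_width: 0.596
gripper_force: 0.0
```

Run:
```python
from station import r
from h import *
s=r.sense();R=s["ee_rot"];print("tool delta",R.T@(np.array([.567,.2197,.097])-s["tcp_pos"]),s["tcp_pos"],np.degrees(np.arctan2(R[1,0],R[0,0])),s["joints"].round(1))
```

```text
tool delta [-0.32350238  0.01199113  0.14082526] [ 0.54959423 -0.1035131   0.23792431] -95.2876454238498 [  5.9  15.9  -9.1  -0.  -65.2 -11.2]
```

>>> drive_tool(steps=[0, 0, 0, -0.036, 0.0015, 0, 0.35, 0, 0, 0, -0.036, 0.0015, 0, 0.35, 0, 0, 0, -0.036, 0.0015, 0, 0.35, 0, 0, 0, -0.036, 0.0015, 0, 0.35, 0, 0, 0, -0.036, 0.0015, 0, 0.35, 0, 0, 0, -0.036, 0.0015, 0, 0.35, 0, 0, 0, -0.036, 0.0015, 0, 0.35, 0, 0, 0, -0.036, 0.0015, 0, 0.35, 0, 0, 0, -0.036, 0, 0, 0.35, 0, 0, 0, 0, 0, 0, 0.35])

```text
time_s: 12.8
tcp_pos: [0.5677, 0.2256, 0.238]
ee_rot: [[-0.087, -0.996, -0.0], [-0.996, 0.087, 0.0], [-0.0, 0.0, -1.0]]
wrist_force: [-0.3, -0.7, 0.6]
gripper_width: 0.351
gripper_force: 0.0
```

>>> drive_tool(steps=[0, 0, 0, 0, 0, 0.025, 0.35, 0, 0, 0, 0, 0, 0.025, 0.35, 0, 0, 0, 0, 0, 0, 0.35, 0, 0, 0, 0, 0, 0, 0.35])

```text
time_s: 13.13
tcp_pos: [0.5668, 0.2194, 0.188]
ee_rot: [[-0.091, -0.996, -0.003], [-0.996, 0.091, -0.003], [0.003, 0.003, -1.0]]
wrist_force: [0.3, 0.4, 0.7]
gripper_width: 0.349
gripper_force: 0.0
```

Run:
```python
from station import r
from h import *
s=r.sense();P=r.camera_params("wrist");b=r.capture("wrist");cv2.imwrite("pics/w4.png",b)
R=s["ee_rot"];print("tool delta",R.T@(np.array([.567,.2197,.097])-s["tcp_pos"]),s["tcp_pos"],s["gripper_width"],proj(P,[.567,.2197,.092]))
np.save("R.npy",R)
```

```text
tool delta [-0.00062443 -0.00050794  0.09099889] [0.56675406 0.21939085 0.18800159] 0.3493328049635611 [258.94484232 198.56633214]
```

View pics/w4.png

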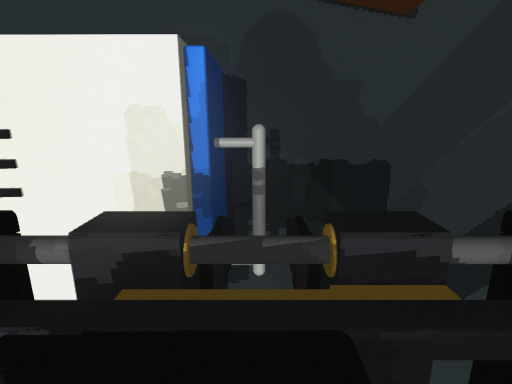

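The handle bar is at column 259, rows 124–275, so its middle (259,199.5) matches the prediction (259,198.6). Descending and gripping.

>>> drive_tool(steps=[0, 0, 0, 0, 0, 0.025, 0.35, 0, 0, 0, 0, 0, 0.025, 0.35, 0, 0, 0, 0, 0, 0.025, 0.35, 0, 0, 0, 0, 0, 0.015, 0.35, 0, 0, 0, 0, 0, 0, 0.35])

```text
time_s: 13.6
tcp_pos: [0.5665, 0.2193, 0.0977]
ee_rot: [[-0.092, -0.996, -0.004], [-0.996, 0.092, -0.002], [0.003, 0.003, -1.0]]
wrist_force: [-0.4, -0.2, 0.2]
gripper_width: 0.348
gripper_force: 0.0
```

>>> drive_tool(steps=[0, 0, 0, 0, 0, 0, 0.25, 0, 0, 0, 0, 0, 0, 0.18, 0, 0, 0, 0, 0, 0, 0.1, 0, 0, 0, 0, 0, 0, 0, 0, 0, 0, 0, 0, 0, 0, 0, 0, 0, 0, 0, 0, 0])

```text
time_s: 14.1
tcp_pos: [0.5675, 0.2208, 0.1013]
ee_rot: [[-0.09, -0.996, 0.001], [-0.996, 0.09, 0.001], [-0.001, -0.001, -1.0]]
wrist_force: [-4.1, 0.9, 6.6]
gripper_width: 0.116
gripper_force: 30.0
```

>>> drive_tool(steps=[0, 0, 0, 0, 0.001, -0.002, 0, 0, 0, 0, 0, 0.002, 0, 0, 0, 0, 0, 0, 0.003, 0, 0, 0, 0, 0, 0, 0.004, 0, 0, 0, 0, 0, 0, 0.004, 0, 0, 0, 0, 0, 0, 0.004, 0, 0, 0, 0, 0, 0, 0.004, 0, 0, 0, 0, 0, 0, 0.003, 0, 0, 0, 0, 0, 0, 0.002, 0, 0, 0, 0, 0, 0, 0.001, 0, 0])

```text
time_s: 14.93
tcp_pos: [0.5392, 0.2233, 0.1015]
ee_rot: [[-0.09, -0.996, 0.0], [-0.996, 0.09, 0.001], [-0.001, -0.0, -1.0]]
wrist_force: [1.7, 4.3, -6.9]
gripper_width: 0.118
gripper_force: 30.0
```

>>> drive_tool(steps=[0, 0, 0, 0, 0.002, 0.001, 0, 0, 0, 0, 0, 0.004, 0, 0, 0, 0, 0, 0, 0.005, 0, 0, 0, 0, 0, 0, 0.005, 0, 0, 0, 0, 0, 0, 0.005, 0, 0, 0, 0, 0, 0, 0.005, 0, 0, 0, 0, 0, 0, 0.005, 0, 0, 0, 0, 0, 0, 0.005, 0, 0, 0, 0, 0, 0, 0.005, 0, 0, 0, 0, 0, 0, 0.005, 0, 0])

```text
time_s: 15.77
tcp_pos: [0.4938, 0.2273, 0.1013]
ee_rot: [[-0.089, -0.996, 0.002], [-0.996, 0.089, 0.001], [-0.001, -0.001, -1.0]]
wrist_force: [1.3, 2.7, 5.3]
gripper_width: 0.117
gripper_force: 30.0
```

>>> drive_tool(steps=[0, 0, 0, 0, 0.005, 0, 0, 0, 0, 0, 0, 0.005, 0, 0, 0, 0, 0, 0, 0.005, 0, 0, 0, 0, 0, 0, 0.005, 0, 0, 0, 0, 0, 0, 0.005, 0, 0, 0, 0, 0, 0, 0.005, 0, 0, 0, 0, 0, 0, 0.005, 0, 0, 0, 0, 0, 0, 0.005, 0, 0, 0, 0, 0, 0, 0.004, 0, 0, 0, 0, 0, 0, 0.003, 0, 0])

```text
time_s: 16.6
tcp_pos: [0.447, 0.2315, 0.1013]
ee_rot: [[-0.089, -0.996, 0.001], [-0.996, 0.089, 0.001], [-0.001, -0.001, -1.0]]
wrist_force: [2.3, 3.5, 5.2]
gripper_width: 0.116
gripper_force: 30.0
```

>>> drive_tool(steps=[0, 0, 0, 0, 0.004, 0, 0, 0, 0, 0, 0, 0.005, 0, 0, 0, 0, 0, 0, 0.005, 0, 0, 0, 0, 0, 0, 0.005, 0, 0, 0, 0, 0, 0, 0.004, 0, 0, 0, 0, 0, 0, 0.003, 0, 0, 0, 0, 0, 0, 0.003, 0, 0, 0, 0, 0, 0, 0.002, 0, 0, 0, 0, 0, 0, 0.002, 0, 0, 0, 0, 0, 0, 0.001, 0, 0])

```text
time_s: 17.43
tcp_pos: [0.4133, 0.2345, 0.1013]
ee_rot: [[-0.089, -0.996, 0.001], [-0.996, 0.089, 0.001], [-0.001, -0.001, -1.0]]
wrist_force: [1.2, 3.5, 5.7]
gripper_width: 0.111
gripper_force: 30.0
```

>>> drive_tool(steps=[0, 0, 0, 0, 0.001, 0, 0, 0, 0, 0, 0, 0.001, 0, 0, 0, 0, 0, 0, 0.001, 0, 0, 0, 0, 0, 0, 0.001, 0, 0, 0, 0, 0, 0, 0.001, 0, 0, 0, 0, 0, 0, 0.001, 0, 0, 0, 0, 0, 0, 0.001, 0, 0, 0, 0, 0, 0, 0.001, 0, 0, 0, 0, 0, 0, 0.001, 0, 0])

```text
time_s: 18.18
tcp_pos: [0.4045, 0.2353, 0.1013]
ee_rot: [[-0.089, -0.996, 0.001], [-0.996, 0.089, 0.001], [-0.001, -0.001, -1.0]]
wrist_force: [1.1, 2.2, 6.0]
gripper_width: 0.115
gripper_force: 30.0
```

Out 0.164; continue slowly to the stop.

>>> drive_tool(steps=[0, 0, 0, 0, 0.001, 0, 0, 0, 0, 0, 0, 0.001, 0, 0, 0, 0, 0, 0, 0.001, 0, 0, 0, 0, 0, 0, 0.001, 0, 0, 0, 0, 0, 0, 0, 0, 0])

```text
time_s: 18.6
tcp_pos: [0.4023, 0.2356, 0.1013]
ee_rot: [[-0.088, -0.996, 0.005], [-0.996, 0.088, 0.001], [-0.001, -0.005, -1.0]]
wrist_force: [10.7, 0.1, 1.3]
gripper_width: 0.118
gripper_force: 30.0
```

At the stop (10.7 N at 0.166 m). I'll relieve the pull slightly, release, and lift.

>>> drive_tool(steps=[0, 0, 0, 0, -0.001, 0, 0, 0, 0, 0, 0, 0, 0, 0, 0, 0, 0, 0, 0, 0, 0.2, 0, 0, 0, 0, 0, 0, 0.3, 0, 0, 0, 0, 0, 0, 0.35, 0, 0, 0, 0, 0, 0, 0.35, 0, 0, 0, 0, 0, 0, 0.35])

```text
time_s: 19.18
tcp_pos: [0.4, 0.2341, 0.0997]
ee_rot: [[-0.09, -0.996, -0.003], [-0.996, 0.09, -0.003], [0.003, 0.002, -1.0]]
wrist_force: [-0.2, 0.7, -1.2]
gripper_width: 0.336
gripper_force: 0.0
```

>>> drive_tool(steps=[0, 0, 0, 0, 0, -0.01, 0.35, 0, 0, 0, 0, 0, -0.02, 0.35, 0, 0, 0, 0, 0, -0.03, 0.35, 0, 0, 0, 0, 0, -0.03, 0.35, 0, 0, 0, 0, 0, -0.03, 0.35, 0, 0, 0, 0.03, 0, 0, 0.35, 0, 0, 0, 0.03, 0, 0, 0.35, 0, 0, 0, 0.03, 0, 0, 0.35, 0, 0, 0, 0.03, 0, 0, 0.35, 0, 0, 0, 0, 0, 0, 0.35])

```text
time_s: 20.02
tcp_pos: [0.3878, 0.1117, 0.2198]
ee_rot: [[-0.094, -0.996, -0.004], [-0.996, 0.094, -0.002], [0.002, 0.003, -1.0]]
wrist_force: [0.2, -0.7, 0.2]
gripper_width: 0.354
gripper_force: 0.0
```

Run:
```python
from station import r
from h import *
t=r.capture("top");cv2.imwrite("pics/t3.png",t)
s=r.capture("scene")
cv2.imwrite("pics/f.png",np.vstack([cv2.resize(t[80:240,90:370],(700,400)),]))
cv2.imwrite("pics/g.png",np.hstack([cv2.resize(t[80:260,90:350],(400,277)),cv2.resize(s[90:300,140:430],(400,277))]))
```

```text
(no output)
```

View pics/g.png

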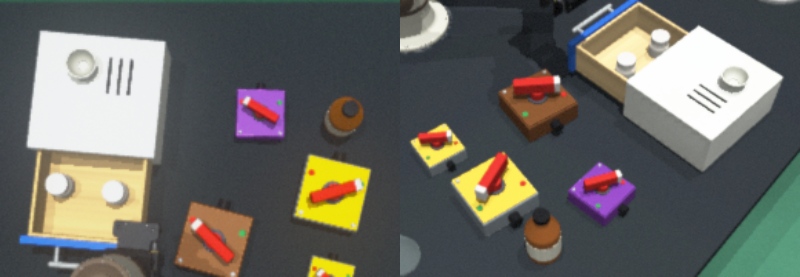

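Final view: the isolator's white tip (358,187) covers the green mark. The drawer is fully out with both jars upright, and the dish and bottle are in place. The spring was still pushing up at full height, so the handle is locked off. Handing in.

```bash
python3 -c "
from station import r
print(r.finish_job())"
```

```text
the job is handed in; nothing more can be done
None
```

I turned the large yellow isolator clockwise to the green mark and let it spring up locked off, then pulled the drawer out to its stop and let go. Both jars are still standing, the bottle and dish show no sign of having moved, the arm never went near the flask, and I handed the job in at about 20 s.

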